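# Spin the food chopper dry on its hold-to-run dial

## Robot

A 6-joint arm with a two-finger parallel gripper is mounted at the origin on a cart in front of the work surface, level with it; the furniture and walls round the work are solid. World frame = base frame: x ahead of the robot, y to its left, z up, the work surface at z = 0. Lengths are in m, angles in rad, forces in N, time in s.
With the tool pointing down it reaches from about 0.275 to 0.75 m from the base axis. Payload 10.2 kg.
Tool frame: the origin (TCP) lies midway between the tips of the shut fingers; the grasp point (between the pads) lies 19 mm behind it; x points along the fingers, z is the direction in which the jaws open and shut, and the axes are right-handed (so a half turn about x gives the same grasp; the last joint's range is limited). The gripper opens to 85 mm and grips with 20 to 120 N. Pads are 22 mm wide; open, the fingers measure 114 mm over their backs; the gripper's body (76 mm by 85 mm) begins 54 mm behind the grasp point. The pads swing forward as they close: fully open they stand 13 mm farther back than shut.
Start: joints at [-1.527, 0.313, 1.498, -0, 1.331, -0.223], TCP at [0.138, -0.506, 0.231] pointing down, gripper open.
Joint ranges: [-2.94, 2.94], [-0.97, 2.17], [0.19, 2.56], [-1.23, 4.37], [0.02, 3.11], [-2.88, 2.88]. Speed limits (rad/s): [2.39, 2.39, 3.01, 3.14, 3.14, 3.14].

## Interface

Orientations are given as a unit quaternion [x, y, z, w].
In Python, from station import ctrl gives the robot as it stands.
- The arm moves only by the tool move_arm, never from a script. Its argument "plan" is a list of rows, each an object with "xyz": the shift along the world's x, y, z in cm, a list of three; "rotation": the turn, a rotation vector about the world's x, y, z in rad, a list of three; "hand": the finger opening in cm, from 0 to 8.54. A call has 1 to 10 rows; each row shifts and turns the pose as measured when the row begins; what a row does not reach is not made up. A row lasts 1/10 s, in which the tool goes at most 50 mm and 8.59 degrees, less where a joint would pass 70% of its speed; a pose out of reach is approached as far as the arm can. A call is refused whole if a number of a shift passes 5 or a number of a turn 0.15, either way. A call with a gripper value outside its range is refused whole. The fingers move at their own pace and stop on an object; "grip_force" is the grip in N (left out, the last holds). Time passes only in rows, so rows that do not move let the fingers close. It gives the time, the measured TCP pose, the force and the opening at its end, in the units of the state.
- ctrl.sense(): the state, without advancing time (a new reading comes with each control period).
- ctrl.snapshot(name): name is "scene" or "top" or "wrist"; returns a dict with "pixels" (420x560x3 uint8, red, green, blue), "range_z" (420x560 float32, m along the optical axis (not along the pixel's ray), 0 where there is no reading), "fov_y" (degrees; the focal length in pixels is half the picture's height over the tangent of half this angle, whatever the lens; pixels are square), "cx", "cy" (the principal point, pixels), "distortion" ([k1, k2, p1, p2, k3] as OpenCV has them; the pictures are not rectified), "pose" (4x4, takes a point from camera to world coordinates); the wrist camera has in their place "tool_from_camera" (4x4, takes a point from camera to tool coordinates, whose origin is the TCP and whose axes are the tool frame's). Camera axes: x right, y down, z forward; pixel columns grow to the right and rows downward; lengths in m; the calibration is good to about 2 mm. A picture is of the moment at which its call begins: read the wrist's pose just before it.
- ctrl.hand_in(): hands the job in, once; it reports no verdict.
Trained networks look in the newest picture that a camera, given by its name, has taken for a name from the list of things; names that differ only in an ending like _2 or _b are one class to them, and where a whole thing is asked for, a point or a joint stands for the part that bears it (a point fixed in the world has none). Each returns a list of dicts, best first, with "p" (0 to 1); they miss things now and then, are a little off and sometimes report something else, mostly with a low value. They report only what shows in the picture. A call takes as long as a camera call.
- ctrl.find_in(camera, target): "rect" ([left, top, width, height] in pixels, round what is visible of it).
- ctrl.tip_of(camera, target): "pixel" ([row, column] in pixels: a listed point, or the origin of a listed thing).
The state is a dict: "t": time; "qpos": joint angles; "joint_velocities": joint speeds; "joint_torque": joint torques, N m; "tool_pos": TCP position; "tcp_rot": TCP orientation; "ft_force": force on the tool from outside, world axes, zero at the start; "torque": the same for the moment, N m; "gripper_width": finger opening in m.
Only numpy, scipy, OpenCV 4.12 (cv2) and the standard library are available. Lean on these libraries where they do the work, as an engineer would, in place of code of your own. Each camera call takes 0.05 s, during which the arm holds its last target. There are 200 camera calls.

## Task

Spin the freshly rinsed food chopper dry on its third setting: lower its open lid gently all the way down onto the bowl, then turn the dial on top of the motor tower clockwise past the first two clicks to the third. The dial springs back to off whenever it is let go, so finish with the fingers still on it, holding it at the third click. Leave the things standing round the chopper where they are.

Things in the scene. Friction and masses are not known exactly. Their poses are not given: they have to be found in the camera images.
- food_chopper: White bench food chopper, 185 mm deep (x), 230 wide (y), 193 tall, held down by suction feet. Origin: centre of its underside, on the worktop; z up, x to its back, y to its left seen from the front. Clear bowl: centre x 0, y -40 mm, 150 mm across, rim 150 mm above the worktop. Motor tower: centre y +75 mm, 168 mm (x) by 76 mm (y), flat top 155 mm above the worktop.
- lid_hinge (a point): Point on the lid's hinge axis, at the back of the bowl: x +87, y -40 mm of the chopper, 155 mm above the worktop. The axis lies along the chopper's y.
- lid (a joint): Lid angle: 0 = closed on the bowl, grows as its front rises; starts at 0.75 to 1.05 rad. The stiff friction hinge (0.3 N m) keeps the lid at any angle where it is left. Lid mass about 0.15 kg. About 2 N on the tab moves it down, so closed fingertips can push it along its arc.
- lid_tab (a point): Middle of the upper face of the finger tab at the front of the white lid (disc 157 mm across): a tongue 44 mm wide (y), 10 mm thick, reaching 159 to 195 mm from the hinge axis. This point is 178 mm from the axis and 7 mm above it when closed. Axes turn with the lid: x towards the hinge, y along it, z out of the upper face.
- dial (a joint): Dial angle: 0 = off, grows clockwise seen from above; clicks at 0.4, 0.8, 1.2 rad, end stop at 1.27. A spring returns it to off from anywhere when let go (0.07 N m at off, 0.14 at the third click; each click adds or takes about 0.05). A bolt blocks it near off while the lid is up. Pips on the tower top mark off (a ring) and the clicks (1, 2, 3 pips).
- dial_grip (a point): On the dial's vertical axis (x -20, y +75 mm of the chopper), 181 mm above the worktop, in its bar grip: 50 mm long, 14 wide, from 165 to 193 mm above the worktop, on a 60 mm round skirt. Axes turn with the dial and equal the chopper's at off. The bar lies along the point's (cos 0.6, sin 0.6, 0): at off 0.6 rad anticlockwise of the chopper's x. White line: pointer, at the front end.
- salt_shaker: Bystander: small white glazed shaker with a steel top, 36 mm across, 74 mm tall, on the worktop to the right of the chopper. Origin: centre of its underside.
- pepper_shaker: Bystander: small white glazed shaker with a steel top, 35 mm across, 74 mm tall, beside the salt shaker. Origin: centre of its underside.
- sauce_box: Bystander: small upright carton, 30x45x58 mm, on the worktop to the left of the chopper. Origin: centre of its underside.
- oil_bottle: Bystander: white glazed bottle-shaped shaker with a wooden top, 56 mm across, 129 mm tall, on the worktop left of and behind the chopper. Origin: centre of its underside.
- mug_a: Bystander: white mug with a handle, 83 mm across, 86 mm tall, on the worktop at the left. Origin: centre of its underside.

How it is judged:
On the way, in this order (a step that is already met when the one before it is completed fails the run):
1. the lid is down on the bowl, the dial still at off (value of joint lid below 0.05 rad and value of joint dial below 0.2 rad), for 0.2 s.
2. the dial is at the third click (value of joint dial above 1.1 rad), for 0.3 s.
At the end, for the whole second after the job is handed in: The lid lies on the bowl (within 0.05 rad), the dial stands at the third click (beyond 1.1 rad) and the fingers are on it, holding it there against its spring (more than 1 N) (value of joint lid below 0.05 rad and value of joint dial above 1.1 rad and contact force between the fingers and food_chopper above 1 N); the arm keeps its last pose, push and grip.
It fails at once if the lid is slammed: within 0.25 rad of closed it falls faster than 1.2 rad/s (about 0.2 m/s at the tab) (value of joint lid below 0.25 rad and velocity of joint lid below -1.2 rad/s).
It fails at once if a thing standing round the chopper is shifted by more than 30 mm (distance of any of salt_shaker, pepper_shaker, sauce_box, oil_bottle, mug_a from where it was at the start of the episode above 0.03 m).
It also fails if it takes over 45 s, if anything falls off the work surface, if the arm or the gripper's body presses on something with over 40 N, if the wrist force passes 120 N, or if a joint passes its speed limit or range.

## Working session

There is one attempt and no reset: what is moved stays moved. The work goes in short steps, Python scripts to look and compute and a tool call to move; the robot and the scene stay as the last step left them, time stands still between calls to the robot, and variables do not carry over. Pictures are saved under pics/ and viewed, about 8 in all and at most 12, crops included, and the job is handed in when it is done.

Besides the shell and the picture viewer there is one more tool, called after "Request:" as name([rows], argument=value, ...), one row to a line, values as JSON. move_arm: Moves the arm, as the interface text tells. Its arguments: {"type":"object","properties":{"plan":{"type":"array"},"grip_force":{"type":"number"}},"required":["plan"]}

```bash
mkdir -p pics; cat > h.py <<'E'
import numpy as np, cv2
from station import ctrl
from scipy.spatial.transform import Rotation as R
def snap(name,file=None):
    st=ctrl.sense(); s=ctrl.snapshot(name)
    if 'pose' in s: T=np.array(s['pose'])
    else:
        W=np.eye(4);W[:3,:3]=R.from_quat(st['tcp_rot']).as_matrix();W[:3,3]=st['tool_pos'];T=W@np.array(s['tool_from_camera'])
    f=210/np.tan(np.radians(s['fov_y'])/2)
    s['T']=T;s['K']=np.array([[f,0,s['cx']],[0,f,s['cy']],[0,0,1]]);s['D']=np.array(s['distortion'])
    if file: cv2.imwrite('pics/'+file,s['pixels'][...,::-1])
    return s
def ray(s,rc):
    u=cv2.undistortPoints(np.array([[[rc[1],rc[0]]]],float),s['K'],s['D'])[0,0]
    d=s['T'][:3,:3]@np.array([u[0],u[1],1]); return s['T'][:3,3],d
def at_z(s,rc,z):
    o,d=ray(s,rc); return o+d*(z-o[2])/d[2]
def depthpt(s,rc):
    r,c=map(int,np.round(rc)); p=s['range_z'][max(r-2,0):r+3,max(c-2,0):c+3]; p=p[p>0]
    if len(p)==0: return None
    o,d=ray(s,rc); return o+d*np.median(p)
def proj(s,P):
    P=np.atleast_2d(P); Ti=np.linalg.inv(s['T']); 
    return cv2.projectPoints(P,cv2.Rodrigues(Ti[:3,:3])[0],Ti[:3,3],s['K'],s['D'])[0][:,0]
def tri(obs):
    A=np.zeros((3,3));b=np.zeros(3)
    for s,rc in obs:
        o,d=ray(s,rc);d=d/np.linalg.norm(d);M=np.eye(3)-np.outer(d,d);A+=M;b+=M@o
    return np.linalg.solve(A,b)
E
python3 - <<'E'
from h import *
np.set_printoptions(precision=3,suppress=True)
S={n:snap(n,n+'0.png') for n in('scene','top','wrist')}
st=ctrl.sense();print(st['t'],st['tool_pos'],st['tcp_rot'],st['ft_force'],st['gripper_width'])
for n,s in S.items():
    print(n,s['T'][:3,3])
    for t in ['food_chopper','lid_hinge','lid_tab','dial_grip','salt_shaker','pepper_shaker','sauce_box','oil_bottle','mug_a']:
        r=ctrl.tip_of(n,t)[:2]
        print(n,t,[(np.round(x['pixel']),round(x['p'],2),depthpt(s,x['pixel'])) for x in r])
cv2.imwrite('pics/a.png',np.hstack([S['scene']['pixels'],S['top']['pixels']])[...,::-1])
E
```

```text
0.15 [ 0.138 -0.506  0.231] [ 0.429  0.562 -0.429  0.562] [-0.252 -0.258 -0.401] 0.08526945084981886
scene [0.093 1.002 0.83 ]
scene food_chopper [(array([254., 252.]), 0.89, array([0.473, 0.394, 0.114]))]
scene lid_hinge [(array([194., 203.]), 0.79, array([0.628, 0.335, 0.161]))]
scene lid_tab [(array([137., 256.]), 0.98, array([0.548, 0.252, 0.283]))]
scene dial_grip [(array([217., 261.]), 0.89, array([0.474, 0.358, 0.183]))]
scene salt_shaker [(array([205., 310.]), 0.73, array([0.49 , 0.088, 0.015]))]
scene pepper_shaker [(array([192., 293.]), 0.55, array([0.553, 0.062, 0.014]))]
scene sauce_box [(array([338., 228.]), 0.81, array([0.442, 0.532, 0.025])), (array([310., 178.]), 0.31, array([0.562, 0.529, 0.029]))]
scene oil_bottle [(array([309., 180.]), 0.79, array([0.557, 0.526, 0.03 ]))]
scene mug_a [(array([359., 271.]), 0.55, array([0.34 , 0.547, 0.052]))]
top [0.326 0.274 1.218]
top food_chopper [(array([199., 266.]), 0.88, array([0.53 , 0.294, 0.08 ]))]
top lid_hinge [(array([150., 254.]), 0.6, array([0.635, 0.322, 0.168]))]
top lid_tab [(array([180., 284.]), 0.69, array([0.531, 0.253, 0.3  ]))]
top dial_grip [(array([217., 242.]), 0.67, array([0.472, 0.352, 0.169]))]
top salt_shaker [(array([151., 252.]), 0.7, array([0.634, 0.327, 0.166])), (array([215., 346.]), 0.59, array([0.487, 0.086, 0.062]))]
top pepper_shaker [(array([190., 356.]), 0.49, array([0.551, 0.06 , 0.071]))]
top sauce_box [(array([232., 189.]), 0.86, array([0.452, 0.502, 0.052]))]
top oil_bottle [(array([213., 246.]), 0.74, array([0.476, 0.34 , 0.195])), (array([191., 193.]), 0.57, array([0.559, 0.49 , 0.059]))]
top mug_a [(array([265., 188.]), 0.7, array([0.364, 0.511, 0.01 ]))]
wrist [ 0.205 -0.488  0.375]
wrist food_chopper []
wrist lid_hinge []
wrist lid_tab []
wrist dial_grip []
wrist salt_shaker []
wrist pepper_shaker []
wrist sauce_box []
wrist oil_bottle []
wrist mug_a []
```

View pics/scene0.png

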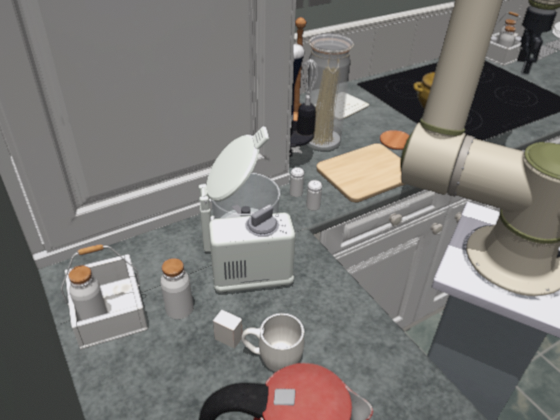

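View pics/top0.png

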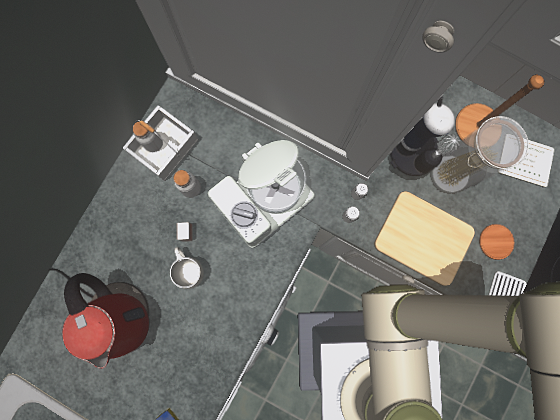

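The scene view shows the chopper with its lid up (tab at about row 135, col 262) and the dial at about row 220, col 262. In the top view the dial is near row 215, col 244 and the tab near row 185, col 297. The chopper is yawed left.

Next I'll triangulate and fit the pose.

```bash
cat > fit.py <<'E'
from h import *
from scipy.optimize import least_squares
np.set_printoptions(precision=3,suppress=True)
def model(p):
    x,y,yaw,a=p[:4]; Rz=R.from_euler('z',yaw).as_matrix(); o=np.array([x,y,0])
    tab=np.array([.087-.178*np.cos(a)-.007*np.sin(a)*-1,-.04,.155+.178*np.sin(a)+.007*np.cos(a)])
    L=dict(food_chopper=[0,0,0],lid_hinge=[.087,-.04,.155],lid_tab=tab,dial_grip=[-.02,.075,.181])
    return {k:Rz@np.array(v)+o for k,v in L.items()}
if __name__=='__main__':
    obs=[]
    for n in('scene','top'):
        s=snap(n)
        for t in ['lid_hinge','lid_tab','dial_grip','food_chopper']:
            r=ctrl.tip_of(n,t)
            if r: obs.append((s,n,t,r[0]['pixel']))
    for t in ['lid_hinge','lid_tab','dial_grip']: print(t,tri([(s,px) for s,n,k,px in obs if k==t]))
    def res(p):
        m=model(p); return np.concatenate([proj(s,m[t])[0]-np.array(px)[::-1] for s,n,t,px in obs])
    best=min((least_squares(res,[.53,.3,y0,.9],loss='soft_l1') for y0 in(-.5,.5,1)),key=lambda r:r.cost)
    print(best.x,best.cost)
    r=res(best.x).reshape(-1,2)
    for o,e in zip(obs,r): print(o[1],o[2],e)
    m=model(best.x); print(m)
    s=obs[-1][0]
    # point cloud of tower top (z~.155) in top view
    rr,cc=np.mgrid[150:260,190:320]; P=[]
    for i,j in zip(rr.ravel(),cc.ravel()):
        z=s['range_z'][i,j]
        if z>0:
            o,d=ray(s,(i,j)); q=o+d*z
            if abs(q[2]-.155)<.006: P.append(q)
    P=np.array(P); Q=P[:,:2]-m['dial_grip'][:2]
    Q=Q@np.array([[np.cos(best.x[2]),-np.sin(best.x[2])],[np.sin(best.x[2]),np.cos(best.x[2])]])
    sel=(abs(Q[:,1])<.05); print('tower z',P[sel,2].mean(),'rect',cv2.minAreaRect((P[sel,:2]*1000).astype(np.float32)))
    print(np.percentile(Q[sel],[1,99],axis=0))
    for nm in('scene','top'):
        s=[o[0] for o in obs if o[1]==nm][0]; im=s['pixels'][...,::-1].copy()
        Rz=R.from_euler('z',best.x[2]).as_matrix(); o=np.array([*best.x[:2],0])
        for z in(0,.155):
            c=[[ -.084,.037,z],[.084,.037,z],[.084,.113,z],[-.084,.113,z]]
            cv2.polylines(im,[np.round(proj(s,np.array(c)@Rz.T+o)).astype(np.int32)],True,(0,0,255),1)
        th=np.linspace(0,6.28,40);c=np.c_[.075*np.cos(th),-.04+.075*np.sin(th),.15+0*th]
        cv2.polylines(im,[np.round(proj(s,c@Rz.T+o)).astype(np.int32)],True,(0,255,0),1)
        for k,v in m.items(): cv2.circle(im,tuple(int(x) for x in np.round(proj(s,v)[0])),2,(255,0,0),-1)
        c=im[120:300,180:330] if nm=='scene' else im[120:270,180:330]
        cv2.imwrite(f'pics/fit_{nm}.png',cv2.resize(c,None,fx=3,fy=3))
    a=cv2.imread('pics/fit_scene.png');b=cv2.imread('pics/fit_top.png');b=cv2.copyMakeBorder(b,0,a.shape[0]-b.shape[0],0,0,0)
    cv2.imwrite('pics/fit.png',cv2.resize(np.hstack([a,b]),(800,480)))
    import json; json.dump(list(best.x),open('pose.json','w'))
E
python3 fit.py
```

```text
lid_hinge [0.637 0.327 0.154]
lid_tab [0.422 0.439 0.42 ]
dial_grip [0.475 0.354 0.178]
[0.537 0.308 0.642 0.837] 158.91524757667395
scene lid_hinge [2.961 1.03 ]
scene lid_tab [ 1.621 -1.27 ]
scene dial_grip [-1.48  -0.957]
scene food_chopper [-1.671 -0.401]
top lid_hinge [-0.83   1.805]
top lid_tab [ 94.467 -54.666]
top dial_grip [-0.618 -0.128]
top food_chopper [-3.895  1.641]
{'food_chopper': array([0.537, 0.308, 0.   ]), 'lid_hinge': array([0.631, 0.328, 0.155]), 'lid_tab': array([0.54 , 0.26 , 0.292]), 'dial_grip': array([0.476, 0.356, 0.181])}
tower z 0.15547063757991472 rect ((497.308349609375, 359.04803466796875), (166.1191864013672, 80.88753509521484), 39.14625930786133)
[[-0.062 -0.047]
 [ 0.099  0.03 ]]
```

View pics/fit.png

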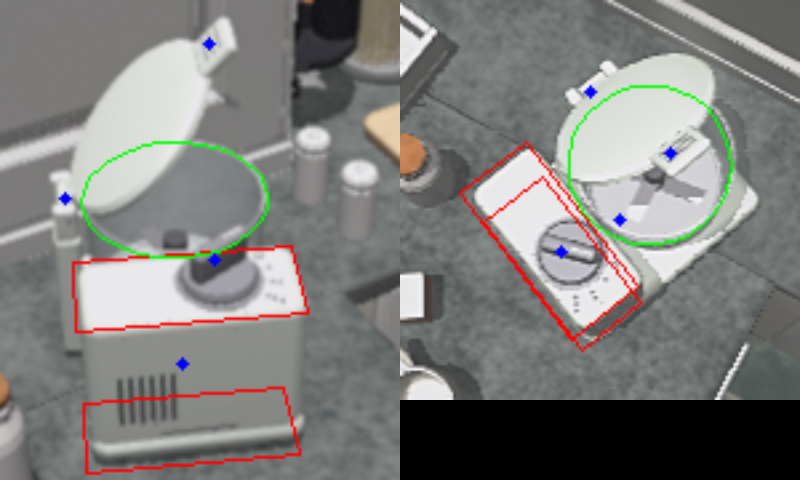

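```bash
python3 - <<'E'
from h import *
st=ctrl.sense();M=R.from_quat(st['tcp_rot']).as_matrix();print(M.round(3));print('jaw',np.arctan2(M[1,2],M[0,2]))
E
```

```text
[[ 0.     0.965  0.264]
 [-0.     0.264 -0.965]
 [-1.     0.     0.   ]]
jaw -1.3039356418281847
```

Request:
move_arm([
  {"xyz":[2,5,5],"rotation":[0,0,0.1],"hand":0},
  {"xyz":[2,5,5],"rotation":[0,0,0.1],"hand":0},
  {"xyz":[2,5,5],"rotation":[0,0,0.1],"hand":0},
  {"xyz":[2,5,2],"rotation":[0,0,0.1],"hand":0},
])

```text
t: 2.4
tool_pos: [0.1962, -0.3585, 0.3517]
tcp_rot: [0.308, 0.64, -0.304, 0.635]
ft_force: [0.9, 0.2, 0.4]
gripper_width: 0.0283
```

```bash
python3 - <<'E'
from h import *
st=ctrl.sense();M=R.from_quat(st['tcp_rot']).as_matrix();print(M.round(3),st['qpos'],st['tool_pos']);print('jaw',np.arctan2(M[1,2],M[0,2]))
E
```

```text
[[-0.004  0.781  0.625]
 [ 0.008  0.625 -0.781]
 [-1.     0.002 -0.008]] [-1.35745168 -0.00913747  1.56522321 -0.00187547  1.59395549 -0.46191828] [ 0.19616465 -0.35845632  0.3517427 ]
jaw -0.8955601462845101
```

Request:
move_arm([
  {"xyz":[2,5,0.5],"rotation":[0,0,0],"hand":0},
  {"xyz":[2,5,0.5],"rotation":[0,0,0],"hand":0},
  {"xyz":[2,5,0.5],"rotation":[0,0,0],"hand":0},
  {"xyz":[2,5,0.5],"rotation":[0,0,0],"hand":0},
  {"xyz":[2,5,0.5],"rotation":[0,0,0],"hand":0},
  {"xyz":[2,5,0.5],"rotation":[0,0,0],"hand":0},
  {"xyz":[2,5,0.5],"rotation":[0,0,0],"hand":0},
  {"xyz":[2,5,0.5],"rotation":[0,0,0],"hand":0},
  {"xyz":[2,5,0.5],"rotation":[0,0,0],"hand":0},
  {"xyz":[2,5,0.5],"rotation":[0,0,0],"hand":0},
])

```text
t: 3.4
tool_pos: [0.3761, 0.1068, 0.4017]
tcp_rot: [0.308, 0.635, -0.306, 0.639]
ft_force: [1.0, -2.2, 0.3]
gripper_width: 0.0002
```

```bash
python3 - <<'E'
from h import *
import json
from fit import model
np.set_printoptions(precision=3,suppress=True)
s=snap('wrist'); m=model(json.load(open('pose.json')))
im=s['pixels'][...,::-1].copy(); print(s['T'])
for t in ['lid_hinge','lid_tab','dial_grip']:
    for x in ctrl.tip_of('wrist',t)[:1]:
        print(t,np.round(x['pixel']),x['p'],depthpt(s,x['pixel'])); cv2.circle(im,tuple(int(v) for v in x['pixel'][::-1]),3,(0,0,255),-1)
    u=proj(s,m[t])[0]; print(m[t],u); cv2.circle(im,tuple(int(v) for v in u),3,(255,0,0),-1)
cv2.imwrite('pics/w1.png',im); st=ctrl.sense(); print(st['t'],st['tool_pos'],st['qpos'])
E
```

```text
[[ 0.623 -0.754 -0.209  0.429]
 [-0.782 -0.598 -0.173  0.151]
 [ 0.005  0.272 -0.962  0.546]
 [ 0.     0.     0.     1.   ]]
[0.631 0.328 0.155] [ 261.142 -175.859]
[0.54  0.26  0.292] [ 249.027 -133.62 ]
[0.476 0.356 0.181] [138.938 -58.185]
3.6 [0.376 0.105 0.401] [-0.029 -0.063  1.493 -0.001  1.706  0.866]
```

View pics/w1.png

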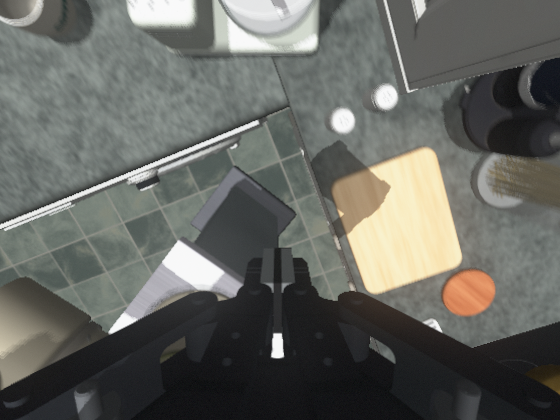

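The wrist view only catches the chopper's front at the top edge (rows 0-50, cols 130-320). I need to go closer.

Request:
move_arm([
  {"xyz":[4.5,4,0],"rotation":[0,0,0],"hand":0},
  {"xyz":[4.5,4,0],"rotation":[0,0,0],"hand":0},
  {"xyz":[3,3.5,0],"rotation":[0,0,0],"hand":0},
  {"xyz":[0,0,0],"rotation":[0,0,0],"hand":0},
])

```text
t: 4.0
tool_pos: [0.486, 0.2043, 0.4005]
tcp_rot: [0.31, 0.633, -0.311, 0.638]
ft_force: [-1.1, -0.5, 0.2]
gripper_width: -0.0001
```

```bash
cat > w.py <<'E'
from h import *
import json,sys
from fit import model
np.set_printoptions(precision=3,suppress=True)
s=snap('wrist'); m=model(json.load(open('pose.json')))
im=s['pixels'][...,::-1].copy()
for t in ['lid_hinge','lid_tab','dial_grip']:
    for x in ctrl.tip_of('wrist',t)[:1]:
        print(t,np.round(x['pixel']),x['p'],depthpt(s,x['pixel'])); cv2.circle(im,tuple(int(v) for v in x['pixel'][::-1]),3,(0,0,255),-1)
    u=proj(s,m[t])[0]; print(m[t],u); cv2.circle(im,tuple(int(v) for v in u),3,(255,0,0),-1)
cv2.imwrite('pics/'+sys.argv[1],im); st=ctrl.sense(); print(st['t'],st['tool_pos'],st['qpos'])
import pickle; pickle.dump({k:s[k] for k in('T','K','D','range_z','pixels')},open(sys.argv[1]+'.pkl','wb'))
E
python3 w.py w2.png
```

```text
lid_hinge [  2. 268.] 0.81 [0.629 0.326 0.168]
[0.631 0.328 0.155] [268.173   3.386]
lid_tab [118. 271.] 0.93 [0.539 0.251 0.295]
[0.54  0.26  0.292] [262.876 110.2  ]
dial_grip [111. 167.] 0.67 [0.476 0.344 0.194]
[0.476 0.356 0.181] [161.88  104.296]
4.2 [0.483 0.202 0.404] [ 0.175  0.254  1.136 -0.005  1.741  1.084]
```

View pics/w2.png

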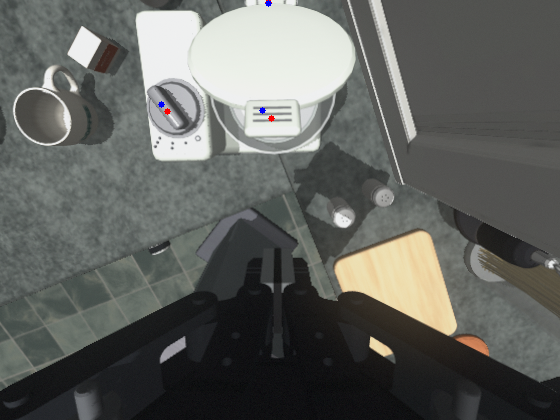

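The tab is at row 118, col 271 and the dial at row 109, col 167. The red network marks sit right on both, about 8 px from the old fit, so I'll refit with this view.

```bash
cat > fit2.py <<'E'
from h import *
import json,pickle
from fit import model
from scipy.optimize import least_squares
np.set_printoptions(precision=4,suppress=True)
w=pickle.load(open('w2.png.pkl','rb'))
obs=[(w,'lid_hinge',(2,268)),(w,'lid_tab',(118,271)),(w,'dial_grip',(111,167))]
for n in('scene','top'):
    s=snap(n)
    for t in ['lid_hinge','lid_tab','dial_grip']:
        for r in ctrl.tip_of(n,t)[:1]: obs.append((s,t,r['pixel']))
def res(p):
    m=model(p); return np.concatenate([proj(s,m[t])[0]-np.array(px)[::-1] for s,t,px in obs])
b=least_squares(res,[.53,.3,.65,.9],loss='cauchy'); print(b.x); print(res(b.x).reshape(-1,2)); print(model(b.x))
# tower top plane from wrist depth
rr,cc=np.mgrid[5:165:2,125:225:2];P=np.array([(lambda o,d:o+d*w['range_z'][i,j])(*ray(w,(i,j))) for i,j in zip(rr.ravel(),cc.ravel())])
Q=P[abs(P[:,2]-.155)<.005]; print('rect',cv2.minAreaRect((Q[:,:2]*1000).astype(np.float32)),Q[:,2].mean())
B=P[(P[:,2]>.180)&(P[:,2]<.2)]
Bm=B[np.linalg.norm(B[:,:2]-model(b.x)['dial_grip'][:2],axis=1)<.04]; print('bar',Bm.mean(0),cv2.minAreaRect((Bm[:,:2]*1000).astype(np.float32)))
json.dump(list(b.x),open('pose.json','w'))
# tcp path
x,y,yaw,a0=b.x; h=model(b.x)['lid_hinge'];d=-np.array([np.cos(yaw),np.sin(yaw)])
for a in np.linspace(a0,0,10):
    r=.178*np.cos(a)-.007*np.sin(a)-.009; print(round(a,2),h[:2]+d*r,.155+.178*np.sin(a)+.007*np.cos(a))
E
python3 fit2.py
```

```text
[0.539  0.3034 0.6978 0.8215]
[[ 0.0071  0.4861]
 [ 0.0016 -6.0208]
 [ 0.7145 -1.424 ]
 [-1.433   2.109 ]
 [ 0.5733  0.0284]
 [-0.1974  0.4918]
 [-0.0375  0.9215]]
{'food_chopper': array([0.539 , 0.3034, 0.    ]), 'lid_hinge': array([0.6314, 0.3287, 0.155 ]), 'lid_tab': array([0.5424, 0.2541, 0.2901]), 'dial_grip': array([0.4755, 0.3481, 0.181 ])}
rect ((499.76165771484375, 354.4806213378906), (162.06422424316406, 89.744873046875), 39.04774856567383) 0.1553188981044497
bar [0.4789 0.3479 0.1921] ((477.5018310546875, 348.50396728515625), (48.29125213623047, 14.118045806884766), 72.54251861572266)
0.82 [0.5493 0.2599] 0.2900933787849472
0.73 [0.5402 0.2523] 0.27894700896021996
0.64 [0.532  0.2454] 0.26676868473785637
0.55 [0.5246 0.2392] 0.2536598000550117
0.46 [0.5182 0.2338] 0.23972949648202366
0.37 [0.5128 0.2293] 0.2250937545347041
0.27 [0.5084 0.2256] 0.20987442804713843
0.18 [0.5051 0.2228] 0.194198229644582
0.09 [0.503 0.221] 0.1781956757631752
0.0 [0.5019 0.2201] 0.162
```

Request:
move_arm([
  {"xyz":[3.3,2.8,0],"rotation":[0,0,0],"hand":0},
  {"xyz":[3.3,2.8,-3],"rotation":[0,0,0],"hand":0},
  {"xyz":[0,0,-3],"rotation":[0,0,0],"hand":0},
  {"xyz":[0,0,-1.5],"rotation":[0,0,0],"hand":0},
  {"xyz":[0,0,0],"rotation":[0,0,0],"hand":0},
])

```text
t: 5.1
tool_pos: [0.5505, 0.2613, 0.3233]
tcp_rot: [0.31, 0.633, -0.311, 0.638]
ft_force: [-0.5, 0.5, 1.0]
gripper_width: -0.0001
```

Request:
move_arm([
  {"xyz":[0,0,-2],"rotation":[0,0,0],"hand":0},
  {"xyz":[0,0,-1],"rotation":[0,0,0],"hand":0},
  {"xyz":[-0.5,-0.4,-0.8],"rotation":[0,0,0],"hand":0},
  {"xyz":[-0.5,-0.4,-0.8],"rotation":[0,0,0],"hand":0},
])

```text
t: 5.5
tool_pos: [0.5413, 0.2533, 0.281]
tcp_rot: [0.312, 0.63, -0.309, 0.64]
ft_force: [-0.4, -0.4, 1.3]
gripper_width: 0.0002
```

Request:
move_arm([
  {"xyz":[-0.5,-0.4,-0.8],"rotation":[0,0,0],"hand":0},
  {"xyz":[-0.5,-0.4,-0.8],"rotation":[0,0,0],"hand":0},
  {"xyz":[-0.5,-0.4,-0.9],"rotation":[0,0,0],"hand":0},
])

```text
t: 5.8
tool_pos: [0.527, 0.2414, 0.2602]
tcp_rot: [0.314, 0.628, -0.307, 0.642]
ft_force: [0.3, 0.0, 0.2]
gripper_width: 0.0003
```

```bash
python3 w.py w3.png; python3 - <<'E'
from h import *
s=snap('scene');c=s['pixels'][90:330,150:350,::-1]
w=cv2.imread('pics/w3.png');cv2.imwrite('pics/c3.png',np.hstack([cv2.resize(c,(350,420)),w])[:, :800])
E
```

```text
lid_hinge [ 25. 271.] 0.88 [0.63  0.326 0.164]
[0.631 0.329 0.155] [269.248  24.582]
[0.542 0.254 0.29 ] [278.325 248.292]
dial_grip [186. 114.] 0.83 [0.48  0.345 0.194]
[0.476 0.348 0.181] [115.756 185.499]
6.0 [0.527 0.241 0.26 ] [ 0.23   0.407  1.292 -0.005  1.423  1.14 ]
```

View pics/c3.png

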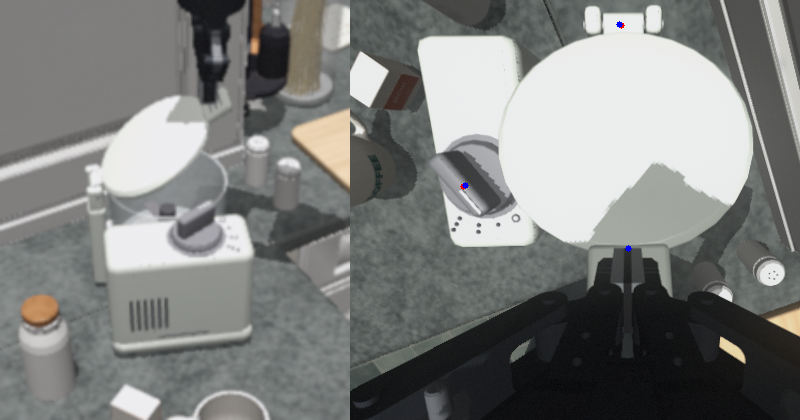

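The fingertips are on the tab (around row 270, col 630 of the right half) and the lid has already lowered. I'll carry on along the arc.

Request:
move_arm([
  {"xyz":[-0.5,-0.4,-0.9],"rotation":[0,0,0],"hand":0},
  {"xyz":[-0.4,-0.3,-0.9],"rotation":[0,0,0],"hand":0},
  {"xyz":[-0.4,-0.3,-0.9],"rotation":[0,0,0],"hand":0},
  {"xyz":[-0.3,-0.3,-0.9],"rotation":[0,0,0],"hand":0},
  {"xyz":[-0.3,-0.2,-0.9],"rotation":[0,0,0],"hand":0},
  {"xyz":[-0.2,-0.2,-0.9],"rotation":[0,0,0],"hand":0},
  {"xyz":[-0.2,-0.1,-0.9],"rotation":[0,0,0],"hand":0},
])

```text
t: 6.75
tool_pos: [0.5052, 0.2234, 0.1972]
tcp_rot: [0.315, 0.627, -0.305, 0.644]
ft_force: [1.6, -1.3, 1.3]
gripper_width: -0.0001
```

Request:
move_arm([
  {"xyz":[-0.2,-0.1,-0.9],"rotation":[0,0,0],"hand":0},
  {"xyz":[-0.1,-0.1,-0.9],"rotation":[0,0,0],"hand":0},
  {"xyz":[-0.1,-0.1,-0.7],"rotation":[0,0,0],"hand":0},
  {"xyz":[0,0,-0.6],"rotation":[0,0,0],"hand":0},
  {"xyz":[0,0,-0.5],"rotation":[0,0,0],"hand":0},
])

```text
t: 7.25
tool_pos: [0.5009, 0.22, 0.1608]
tcp_rot: [0.315, 0.626, -0.305, 0.644]
ft_force: [-23.5, -7.5, 60.2]
gripper_width: 0.0003
```

Request:
move_arm([
  {"xyz":[0,0,0.4],"rotation":[0,0,0],"hand":0},
  {"xyz":[0,0,0],"rotation":[0,0,0],"hand":0},
])

```text
t: 7.45
tool_pos: [0.5013, 0.2202, 0.1663]
tcp_rot: [0.316, 0.625, -0.305, 0.645]
ft_force: [0.0, -0.4, 0.0]
gripper_width: -0.0001
```

Request:
move_arm([
  {"xyz":[0,0,4],"rotation":[0,0,0],"hand":0},
  {"xyz":[0,0,5],"rotation":[0,0,0.14],"hand":4},
  {"xyz":[-0.6,3,1],"rotation":[0,0,0.14],"hand":4},
  {"xyz":[-0.6,3,0],"rotation":[0,0,0.14],"hand":4},
  {"xyz":[-0.6,3,0],"rotation":[0,0,0.14],"hand":4},
  {"xyz":[0,0,0],"rotation":[0,0,0],"hand":4},
])

```text
t: 8.05
tool_pos: [0.4818, 0.3125, 0.2665]
tcp_rot: [0.122, 0.69, -0.109, 0.705]
ft_force: [0.4, -0.6, -0.3]
gripper_width: 0.0398
```

```bash
cat > d.py <<'E'
import pickle,sys
from h import *
np.set_printoptions(precision=4,suppress=True)
w=pickle.load(open(sys.argv[1]+'.pkl','rb'))
rr,cc=np.mgrid[0:420:2,0:560:2]
P=np.array([(lambda o,d:o+d*w['range_z'][i,j])(*ray(w,(i,j))) for i,j in zip(rr.ravel(),cc.ravel())])
B=P[(P[:,2]>.185)&(P[:,2]<.2)&(np.linalg.norm(P[:,:2]-[.4775,.348],axis=1)<.035)]
print('bar',len(B),B.mean(0),cv2.minAreaRect((B[:,:2]*1000).astype(np.float32)))
L=P[(np.linalg.norm(P[:,:2]-[.565,.273],axis=1)<.06)]; print('lid z',np.percentile(L[:,2],[5,50,95]))
st=ctrl.sense();M=R.from_quat(st['tcp_rot']).as_matrix();print(st['t'],'jaw',np.arctan2(M[1,2],M[0,2]),'axis',M[:,0],st['tool_pos'],st['gripper_width'],st['qpos'])
E
python3 w.py w4.png; python3 d.py w4.png
```

```text
lid_hinge [130. 449.] 0.9 [0.629 0.329 0.163]
[0.631 0.329 0.155] [446.12 130.08]
lid_tab [171. 319.] 0.33 [0.525 0.332 0.162]
[0.542 0.254 0.29 ] [445.306 356.04 ]
dial_grip [175. 253.] 0.77 [0.478 0.35  0.195]
[0.476 0.348 0.181] [252.672 175.53 ]
8.25 [0.483 0.309 0.267] [0.363 0.384 1.307 0.004 1.424 0.7  ]
bar 337 [0.4783 0.3503 0.1935] ((477.88623046875, 349.49462890625), (48.289878845214844, 13.93746280670166), 73.06649780273438)
lid z [0.164  0.1662 0.3556]
8.25 jaw -0.33711320977342096 axis [ 0.0237  0.0131 -0.9996] [0.4829 0.3092 0.2666] 0.040085252377870986 [0.3635 0.3841 1.3069 0.0039 1.4237 0.6999]
```

View pics/w4.png

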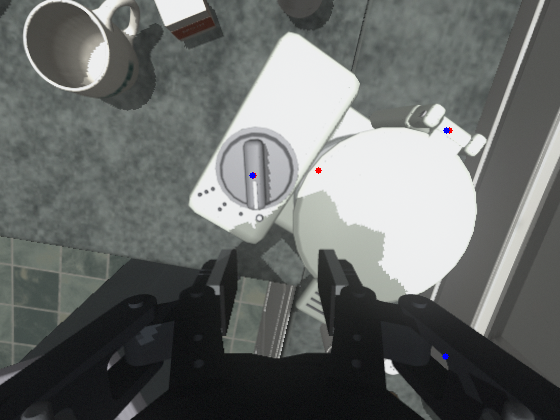

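The lid lies flat: its top is at about 0.165 m and its white disc spans cols 295-475. The bar is at row 175, col 253, centred at (0.478, 0.3495) and at 73°. I'll centre above it and descend.

Request:
move_arm([
  {"xyz":[-0.5,4,0],"rotation":[-0.013,0.024,0.04],"hand":4},
  {"xyz":[0,0,-3],"rotation":[0,0,0],"hand":4},
  {"xyz":[0,0,-3],"rotation":[0,0,0],"hand":4},
  {"xyz":[0,0,0],"rotation":[0,0,0],"hand":4},
])

```text
t: 8.65
tool_pos: [0.4799, 0.3465, 0.2052]
tcp_rot: [0.108, 0.699, -0.108, 0.699]
ft_force: [-0.5, 0.4, 0.1]
gripper_width: 0.0399
```

```bash
python3 - <<'E'
from h import *
st=ctrl.sense();M=R.from_quat(st['tcp_rot']).as_matrix();print(st['t'],'jaw',np.arctan2(M[1,2],M[0,2]),'axis',M[:,0],st['tool_pos'])
E
```

```text
8.65 jaw -0.306399307340492 axis [ 1.56580062e-04 -1.23364265e-04 -9.99999980e-01] [0.47988631 0.34654069 0.20521689]
```

Request:
move_arm([
  {"xyz":[-0.2,0.3,-1.5],"rotation":[0,0,0.01],"hand":4},
  {"xyz":[0,0,-1.5],"rotation":[0,0,0],"hand":4},
  {"xyz":[0,0,-0.4],"rotation":[0,0,0],"hand":4},
  {"xyz":[0,0,0],"rotation":[0,0,0],"hand":4},
], grip_force=40)

```text
t: 9.05
tool_pos: [0.4806, 0.3472, 0.175]
tcp_rot: [0.107, 0.698, -0.106, 0.7]
ft_force: [0.1, -0.5, 0.0]
gripper_width: 0.0399
```

Request:
move_arm([
  {"xyz":[-0.3,0.3,-0.5],"rotation":[0,0,0],"hand":4},
  {"xyz":[0,0,0],"rotation":[0,0,0],"hand":1},
  {"xyz":[0,0,0],"rotation":[0,0,0],"hand":0},
  {"xyz":[0,0,0],"rotation":[0,0,0],"hand":0},
  {"xyz":[0,0,0],"rotation":[0,0,0],"hand":0},
  {"xyz":[0,0,0],"rotation":[0,0,0],"hand":0},
], grip_force=40)

```text
t: 9.65
tool_pos: [0.4787, 0.3502, 0.1727]
tcp_rot: [0.109, 0.696, -0.106, 0.702]
ft_force: [1.3, -0.6, -1.4]
gripper_width: 0.0133
```

Gripped at 13 mm opening, and the bar is 14 mm wide. Now I'll turn it clockwise.

Request:
move_arm([
  {"xyz":[0,0,0],"rotation":[0,0,-0.12],"hand":0},
  {"xyz":[0,0,0],"rotation":[0,0,-0.12],"hand":0},
  {"xyz":[0,0,0],"rotation":[0,0,-0.12],"hand":0},
  {"xyz":[0,0,0],"rotation":[0,0,-0.12],"hand":0},
  {"xyz":[0,0,0],"rotation":[0,0,-0.12],"hand":0},
], grip_force=50)

```text
t: 10.15
tool_pos: [0.4794, 0.3497, 0.1728]
tcp_rot: [0.316, 0.629, -0.315, 0.636]
ft_force: [0.4, -1.6, -1.3]
gripper_width: 0.0128
```

```bash
cat > j.py <<'E'
from h import *
st=ctrl.sense();M=R.from_quat(st['tcp_rot']).as_matrix();print(st['t'],'jaw',np.arctan2(M[1,2],M[0,2]),'axis',M[:,0].round(3),st['tool_pos'],st['ft_force'],st['torque'],st['gripper_width'],st['qpos'])
E
python3 j.py
```

```text
10.15 jaw -0.9259901557573151 axis [ 0.009 -0.004 -1.   ] [0.47938515 0.34971273 0.17275171] [ 0.36013984 -1.58397444 -1.26739195] [-0.07975134 -0.07283923  0.16261974] 0.012753062759379341 [ 0.43623326  0.50716787  1.36957521 -0.00778871  1.25786831  1.36457222]
```

Request:
move_arm([
  {"xyz":[0,0,0],"rotation":[0,0,-0.12],"hand":0},
  {"xyz":[0,0,0],"rotation":[0,0,-0.12],"hand":0},
  {"xyz":[0,0,0],"rotation":[0,0,-0.12],"hand":0},
  {"xyz":[0,0,0],"rotation":[0,0,-0.12],"hand":0},
  {"xyz":[0,0,0],"rotation":[0,0,-0.12],"hand":0},
  {"xyz":[0,0,0],"rotation":[0,0,-0.03],"hand":0},
], grip_force=60)

```text
t: 10.75
tool_pos: [0.4797, 0.3488, 0.1728]
tcp_rot: [-0.502, -0.493, 0.505, -0.5]
ft_force: [-0.0, -0.0, -1.1]
gripper_width: 0.0127
```

```bash
python3 j.py; python3 w.py w5.png; python3 d.py w5.png; python3 - <<'E'
from h import *
a=snap('scene')['pixels'][150:330,180:330,::-1]
w=cv2.imread('pics/w5.png')
cv2.imwrite('pics/c5.png',np.hstack([cv2.resize(a,(350,420)),w[:,:450]]))
E
```

```text
10.75 jaw -1.5848168812511478 axis [ 0.005 -0.011 -1.   ] [0.47968311 0.34882731 0.17278957] [-0.0246567  -0.00989342 -1.14005999] [ 0.06362001 -0.04294969  0.54903942] 0.012739736209410475 [ 0.43651224  0.51088073  1.36360964 -0.01224261  1.26737212  2.02496286]
lid_hinge [175. 551.] 0.48 [0.52  0.212 0.162]
[0.631 0.329 0.155] [319.648 -86.65 ]
lid_tab [227. 538.] 0.73 [0.493 0.214 0.164]
[0.542 0.254 0.29 ] [1562.145  164.116]
dial_grip [279. 276.] 0.82 [0.482 0.349 0.194]
[0.476 0.348 0.181] [279.325 277.728]
10.95 [0.48  0.349 0.173] [ 0.437  0.511  1.364 -0.012  1.267  2.02 ]
bar 997 [0.4823 0.349  0.1934] ((478.5714416503906, 348.7735595703125), (42.006412506103516, 38.71815490722656), 41.50499725341797)
lid z [0.1637 0.165  0.1662]
10.95 jaw -1.5797925847948222 axis [ 0.0048 -0.0107 -0.9999] [0.4797 0.3489 0.1728] 0.013043119634207123 [ 0.4366  0.5108  1.3637 -0.0123  1.2672  2.02  ]
```

View pics/c5.png

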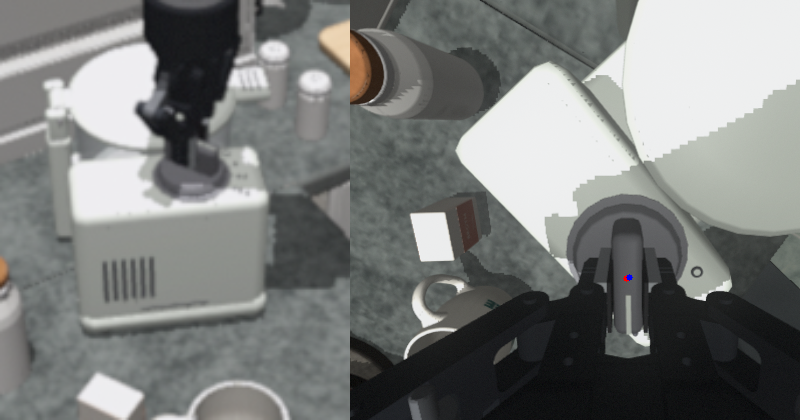

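The bar is upright between the fingers (rows 220-330, col 628), with the pointer well away from the off ring. The end-stop torque is about 0.55 N m and the lid is flat. I'll hand in.

```bash
python3 j.py; python3 -c "
from station import ctrl
print(ctrl.hand_in())"
```

```text
11.0 jaw -1.580013835737127 axis [ 0.005 -0.011 -1.   ] [0.47966466 0.34883801 0.17278307] [-0.5944838  -1.49989989 -0.97407517] [-0.05920889 -0.08321278  0.50934226] 0.012625392005565953 [ 0.4365556   0.51080613  1.36374569 -0.01227507  1.26718988  2.02021393]
the job is handed in; nothing more can be done
None
```

I pushed the lid gently down onto the bowl with closed fingertips, gripped the dial's bar and turned it about 1.28 rad clockwise to its end stop, just past the third click. I handed in at t = 11.0 s with the fingers still holding it there; the hand-in reports no verdict.

- **Lid:** the wrist camera's depth shows it flat at about 0.165 m, so it is closed.
- **Dial:** the fingers were shut on the bar at 13 mm opening with a 60 N grip. The wrist felt a steady 0.5 N m of twist against the stop. I inferred the dial angle from how far the gripper turned, since the last depth reading could not give the bar's angle.
- **Bystanders:** none looked disturbed in the pictures, but I did not measure their positions again at the end.
- **Disagreements:**
  - When the lid bottomed out, the wrist force rose briefly to about 65 N. That is under the 120 N limit, and I backed off at once.
  - Two network reports were clearly wrong and not used: the lid tab in the first top view, and the hinge in the last wrist view.

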